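# Lay a capped bottle down in the leak-check cradle

## Task

Lay the capped reagent bottle on its side in the leak-check cradle for its leak test: touching it only lightly with the fingers, never gripping or lifting it, tip it over along the two rods, away from the heel plate, and check its fall with a finger so that it comes down gently and does not drop onto the rods. Then push it back along the rods until its foot is flush against the heel plate, and take the hand away. Leave the dropper bottle, the conical flask and the marker beside the cradle where they are.

Things in the scene. Friction and masses are not known exactly. Their poses are not given: they have to be found in the camera images.
- cradle: fixed leak-check cradle: white drip tray with two level steel rods along it and, across one end, an upright aluminium heel plate (the stop) with two side wings folded forward: 71 mm apart inside, 100 mm long, all 84 mm high. Origin on the worktop under the plate's working face, midway between the rods; x runs along the rods away from the plate, z up. Tray: 14 mm rim, 112 mm wide, x = -24 to 268 mm
- rod_end (a point): midway between the rods' free ends, level with their tops: 34 mm above the worktop, 205 mm along x from the heel plate's face. The rods are 8 mm thick, their centres 44 mm apart, and bend down to the tray here
- bottle: loose white reagent bottle, 0.28 to 0.46 kg, body 68 mm in diameter up to 110 mm, narrowing from there to the cap. Origin at the centre of its foot, z along its axis to the cap. Starts upright on both rods between the wings, its axis 40 to 52 mm from the heel plate; leaned along the rods by more than about 15 degrees it falls unless held back. Lying between the rods it cannot roll, its axis 61 mm above the worktop
- bottle_foot (a point): centre of the bottle's flat foot (same as its origin). It tips over the foot's edge, which crosses the rods 19 mm (first, at the bevel) to 26 mm ahead of the axis. Lying, the bottle slides along the rods with 2 to 4 N
- bottle_cap (a point): centre of the top of the bottle's screw cap, on its axis 178 mm from the foot; the cap is 35 mm in diameter. Solid contact ends 5 mm below this point; from there down the solid widens as a cone, to 62 mm in diameter 50 mm below this point
- dropper: bystander: loose small white dropper bottle with black cap, 33 mm in diameter, 78 mm tall, upright about 120 mm to the right of the rods seen from the heel plate; origin at the centre of its underside
- flask: bystander: loose small conical glass flask, 64 mm in diameter, 106 mm tall, upright beside the far end of the cradle, on the dropper bottle's side; origin at the centre of its underside
- marker: bystander: loose black-capped marker pen, 136 mm long, 12 mm thick, lying beside the cradle on the other side; origin under its middle, x along its length

How it is judged:
By the outcome, as a careful person would: the job done as asked, in the order asked, and still so for the second after the job is handed in, with the robot touching nothing.
It also fails if it takes over 61 s, if anything falls off the work surface, if the arm or the gripper's body presses on something with over 40 N, if the wrist force passes 120 N, or if a joint passes its speed limit or range.

## Robot

A 6-joint arm with a two-finger parallel gripper is mounted at the origin on a cart in front of the work surface, level with it; the furniture and walls round the work are solid. World frame = base frame: x ahead of the robot, y to its left, z up, the work surface at z = 0. Lengths are in m, angles in rad, forces in N, time in s.
With the tool pointing down it reaches from about 0.25 to 0.8 m from the base axis. Payload 8.5 kg.
Tool frame: the origin (TCP) lies on the front face of the gripper's body, between the roots of the fingers; the fingertips stand 73 mm ahead of it and the grasp point (between the pads) lies 54 mm ahead of it; z points along the fingers, y is the line along which they close (so a half turn about z gives the same grasp; the last joint's range is limited). The gripper opens to 85 mm and grips with 20 to 120 N. Pads are 22 mm wide; open, the fingers measure 114 mm over their backs; the gripper's body (76 mm by 85 mm) begins 54 mm behind the grasp point. The pads swing forward as they close: fully open they stand 13 mm farther back than shut.
Start: joints at [1.156, 0.238, -0.013, 1.319, 0, 1.571], TCP at [0.212, 0.48, 0.304] pointing down, gripper open.
Joint ranges: [-2.66, 2.66], [-1.03, 1.9], [-1.14, 1.46], [-1.82, 2.27], [-1.45, 1.34], [-3.14, 3.14]. Speed limits (rad/s): [2.22, 2.22, 2.79, 3.14, 3.14, 3.14].

## Interface

Orientations are given as a unit quaternion [w, x, y, z].
In Python, from cell import sense, capture, job_done gives the robot as it stands.
- The arm moves only by the tool step_arm, never from a script. Its argument "rows" is text: rows parted by semicolons, each of 7 numbers parted by spaces: the shift along the world's x, y, z in m, then the turn, a rotation vector about the world's x, y, z in degrees, then the opening, from 0 (shut) to 1 (fully open). A call has 1 to 10 rows; each row shifts and turns the commanded pose from where the row before left it; what a row does not reach is not made up. A row lasts 1/8 s, in which the tool goes at most 62.5 mm and 10.7 degrees, less where a joint would pass 70% of its speed; a pose out of reach is approached as far as the arm can. A call is refused whole if a number of a shift passes 0.0625 or a number of a turn 10.7, either way. A call with a gripper value outside its range is refused whole. The fingers move at their own pace and stop on an object; "force" is the grip in N (left out, the last holds). Time passes only in rows, so rows that do not move let the fingers close. It gives the time, the measured TCP pose, the force, the opening and the grip force at its end, in the units of the state.
- sense(): the state, without advancing time (a new reading comes with each control period).
- capture(name): name is "side" or "top" or "wrist"; returns a dict with "color" (420x560x3 uint8, red, green, blue), "fx", "fy", "cx", "cy" (pixels), "T" (4x4, takes a point from camera to world coordinates). Camera axes: x right, y down, z forward; pixel columns grow to the right and rows downward; lengths in m; the calibration is good to about 2 mm. A picture is of the moment at which its call begins. There is no depth.
- job_done(): hands the job in; it is judged then, once.
The state is a dict: "t": time; "joints": joint angles; "qvel": joint speeds; "effort": joint torques, N m; "ee_pos": TCP position; "orientation": TCP orientation; "force": force on the tool from outside, world axes, zero at the start; "torque": the same for the moment, N m; "width": opening from 0.0 (shut) to 1.0 (fully open); "finger_force": force on a finger pad.
Only numpy, scipy, OpenCV 4.12 (cv2) and the standard library are available. Lean on these libraries where they do the work, as an engineer would, in place of code of your own. Each camera call takes 0.05 s, during which the arm holds its last target. There are 200 camera calls.

## Working session

There is one attempt and no reset: what is moved stays moved. The work goes in short steps, Python scripts to look and compute and a tool call to move; the robot and the scene stay as the last step left them, time stands still between calls to the robot, and variables do not carry over. Pictures are saved under pics/ and viewed, at most 10 in all, crops included, and the job is handed in when it is done.

Besides the shell and the picture viewer there is one more tool, called after "Call:" as name(argument=value, ...), one argument or row to a line, values as JSON. step_arm: Moves the arm, as the interface text tells. Its arguments: {"type":"object","properties":{"rows":{"type":"string"},"force":{"type":"number"}},"required":["rows"]}

```bash
mkdir -p pics; ls; cat > h.py <<'E'
from cell import sense, capture, job_done
import numpy as np, cv2
def snap(cam,name):
    c=capture(cam); cv2.imwrite(f"pics/{name}.png",c["color"][:,:,::-1]); np.save(f"pics/{name}.npy",c,allow_pickle=True); return c
def load(name): return np.load(f"pics/{name}.npy",allow_pickle=True).item()
def ray(c,u,v):
    T=c["T"]; d=T[:3,:3]@np.array([(u-c["cx"])/c["fx"],(v-c["cy"])/c["fy"],1]); return T[:3,3],d/np.linalg.norm(d)
def plane(c,u,v,z):
    o,d=ray(c,u,v); return o+d*(z-o[2])/d[2]
def tri(c1,p1,c2,p2):
    o1,d1=ray(c1,*p1);o2,d2=ray(c2,*p2)
    s=np.linalg.lstsq(np.c_[d1,-d2],o2-o1,rcond=None)[0]; a=o1+s[0]*d1;b=o2+s[1]*d2
    return (a+b)/2,np.linalg.norm(a-b)
def proj(c,p):
    T=c["T"]; q=T[:3,:3].T@(np.asarray(p)-T[:3,3]); return c["fx"]*q[0]/q[2]+c["cx"],c["fy"]*q[1]/q[2]+c["cy"]
E
python3 - <<'E'
from h import *
np.set_printoptions(precision=3,suppress=True)
a=snap("top","top0");b=snap("side","side0")
for c in(a,b): print(c["T"],c["fx"],c["cx"])
print(sense())
E
```

```text
pics
[[ 0.029 -0.987  0.16   0.378]
 [-1.    -0.03  -0.005  0.031]
 [ 0.01  -0.16  -0.987  1.157]
 [ 0.     0.     0.     1.   ]] 536.5122695685486 276.6987270827329
[[ 0.85  -0.287  0.441  0.132]
 [-0.526 -0.444  0.725 -0.641]
 [-0.013 -0.849 -0.528  0.636]
 [ 0.     0.     0.     1.   ]] 453.00864833175785 274.3644860402068
{'t': 0.1, 'joints': array([ 1.156,  0.239, -0.014,  1.319,  0.   ,  1.571]), 'qvel': array([ 0.001, -0.002,  0.004,  0.   , -0.   ,  0.001]), 'effort': array([  0.002, -53.972,  34.7  ,   0.013,   0.   ,  -0.   ]), 'ee_pos': array([0.211, 0.48 , 0.303]), 'orientation': array([-0.   ,  0.206,  0.979, -0.001]), 'force': array([-0.095, -0.529,  0.671]), 'torque': array([ 0.031, -0.069, -0.035]), 'finger_force': 0.0, 'width': 0.997393776245726}
```

View pics/top0.png

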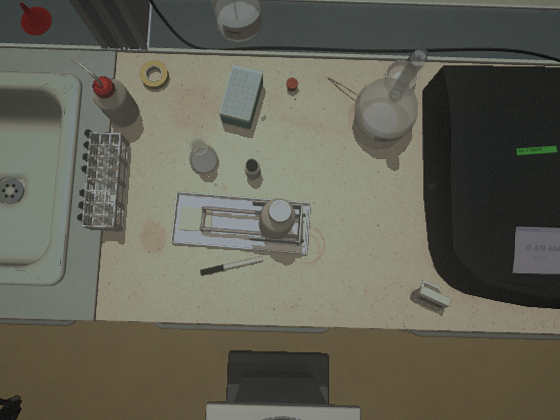

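View pics/side0.png

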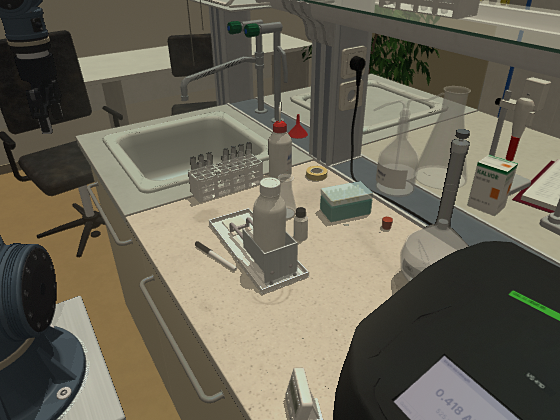

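Top view: the cradle spans columns 173–310, the bottle cap is at (281,211), and the rods run left (+y). The dropper is at (253,168), the flask at (204,157) and the marker at (231,266). Side view: the cap is at (269,188). Next I'll zoom in.

```bash
python3 - <<'E'
from h import *
a=load("top0")["color"][140:290,160:330,::-1]; b=load("side0")["color"][165:300,185:320,::-1]
A=cv2.resize(a,None,fx=3.4,fy=3.4,interpolation=cv2.INTER_CUBIC)[:,:]; cv2.imwrite("pics/a.png",cv2.resize(a,(680,600),interpolation=cv2.INTER_CUBIC)); cv2.imwrite("pics/b.png",cv2.resize(b,(600,600),interpolation=cv2.INTER_CUBIC))
E
```

```text
(no output)
```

View pics/a.png

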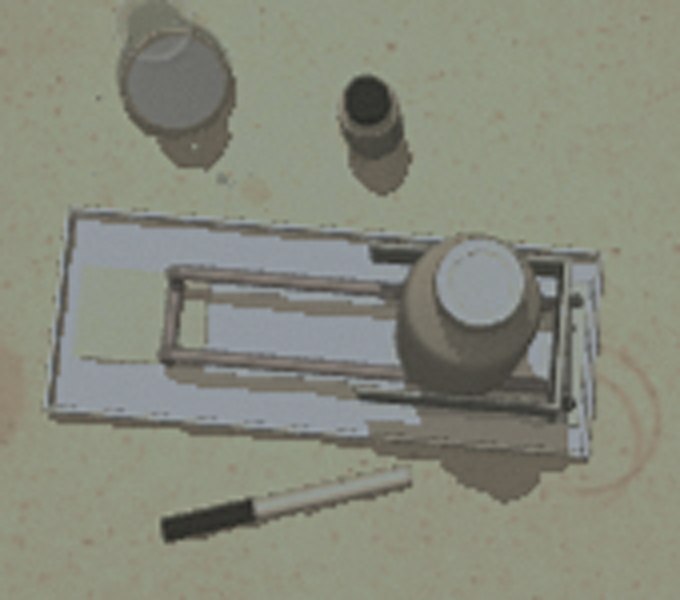

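View pics/b.png

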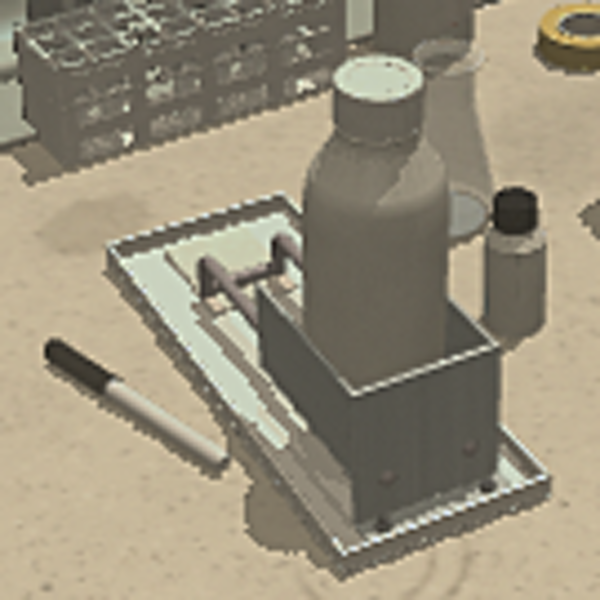

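```bash
python3 - <<'E'
from h import *
np.set_printoptions(precision=4,suppress=True)
a=load("top0");b=load("side0")
P=lambda u,v,z:plane(a,160+u/4,140+v/4,z)
lt,lb,rt,rb=[P(u,v,.014) for u,v in((70,210),(50,412),(600,255),(585,458))]
print("tray",lt,lb,rt,rb,np.linalg.norm(lt-lb),np.linalg.norm(lt-rt),np.linalg.norm(lb-rb))
d=(lt-rt)+(lb-rb); d/=np.linalg.norm(d); c=(lt+lb+rt+rb)/4
n=np.array([d[1],-d[0],0])
O=c-d*.122; O[2]=0
print("dir",d,np.degrees(np.arctan2(d[1],d[0])),"n",n,"O",O)
f=lambda p:(np.dot(p-O,d),np.dot(p-O,n),p[2])
for nm,u,v,z in(("rod",172,268,.034),("rod",166,360,.034),("wing+",372,250,.084),("wing-",360,396,.084),("pl",566,265,.084),("pl",557,410,.084),("cap",480,281,.212),("dropper",367,100,.078),("marker",162,527,.006),("marker",410,476,.006),("flask",176,95,.02)):
    p=P(u,v,z);print(nm,p,np.array(f(p)))
bb=lambda u,v:(185+u/4.444,165+v/4.444)
p,e=tri(a,(160+120,140+281/4),b,bb(378,79)); print("captri",p,e,np.array(f(p)))
for q in((353,390),(497,345),(260,285)): p=plane(b,*bb(*q),.084);print("side plate",p,np.array(f(p)))
for q in((345,550),(548,472),(110,248),(285,197)): p=plane(b,*bb(*q),.014);print("side tray",p,np.array(f(p)))
E
```

```text
tray [0.5855 0.2405 0.014 ] [0.4759 0.2447 0.014 ] [ 0.5696 -0.0467  0.014 ] [ 0.4599 -0.0408  0.014 ] 0.1096938538795509 0.28760253067131536 0.28594673179537344
dir [0.0556 0.9985 0.    ] 86.8121178235422 n [ 0.9985 -0.0556  0.    ] O [ 0.5159 -0.0224  0.    ]
rod [0.5523 0.1811 0.034 ] [0.2052 0.025  0.034 ]
rod [0.5033 0.1818 0.034 ] [ 0.2031 -0.0239  0.034 ]
wing+ [0.5569 0.0737 0.084 ] [0.0982 0.0356 0.084 ]
wing- [0.4825 0.077  0.084 ] [ 0.0974 -0.0389  0.084 ]
pl [ 0.5522 -0.0248  0.084 ] [-0.0004  0.0363  0.084 ]
pl [ 0.4785 -0.0219  0.084 ] [-0.0016 -0.0374  0.084 ]
cap [0.523 0.02  0.212] [0.0427 0.0047 0.212 ]
dropper [0.6362 0.0793 0.078 ] [0.1083 0.1144 0.078 ]
marker [0.4171 0.1831 0.006 ] [ 0.1996 -0.1101  0.006 ]
marker [0.4481 0.0521 0.006 ] [ 0.0706 -0.0719  0.006 ]
flask [0.6496 0.1857 0.02  ] [0.2152 0.1219 0.02  ]
captri [0.5243 0.0197 0.2072] 0.001235521562214659 [0.0425 0.006  0.2072]
side plate [ 0.4818 -0.0259  0.084 ] [-0.0054 -0.0339  0.084 ]
side plate [ 0.5541 -0.0329  0.084 ] [-0.0083  0.0387  0.084 ]
side plate [0.4857 0.0679 0.084 ] [ 0.0884 -0.0352  0.084 ]
side tray [ 0.4636 -0.046   0.014 ] [-0.0265 -0.0509  0.014 ]
side tray [ 0.5717 -0.0514  0.014 ] [-0.0259  0.0573  0.014 ]
side tray [0.4776 0.2344 0.014 ] [ 0.2543 -0.0525  0.014 ]
side tray [0.5848 0.2277 0.014 ] [0.2535 0.0549 0.014 ]
```

```bash
cat > plan.py <<'E'
from h import *
from scipy.spatial.transform import Rotation as R
np.set_printoptions(precision=4,suppress=True)
O=np.array([.516,-.0235,0]); d=np.array([.0556,.9985,0]); n=np.array([.9985,-.0556,0]); Z=np.array([0,0,1.])
t=np.radians(15); a=n*np.cos(t)-Z*np.sin(t)
def ori(th):
    y=R.from_rotvec(-a*np.radians(th)).apply(d); return R.from_matrix(np.c_[np.cross(y,a),y,a])
def grasp(th,s0=.043,h=.166,nn=.002):
    k=np.radians(th); r=.019+.008*np.sin(k)
    return O+d*(s0+r-r*np.cos(k)+h*np.sin(k))+n*nn+Z*(.034+r*np.sin(k)+h*np.cos(k))
def tcp(th,**k): return grasp(th,**k)-a*.054
def cur():
    s=sense(); q=s["orientation"]; return s,np.array(s["ee_pos"]),R.from_quat([q[1],q[2],q[3],q[0]])
def todo(p,th):
    s,e,r=cur(); return p-e, np.degrees((ori(th)*r.inv()).as_rotvec())
def cr(p): p=p-O; return np.array([p@d,p@n,p[2]])
E
python3 - <<'E'
from plan import *
print(a,tcp(0),tcp(90)); print(todo(tcp(0)+[0,0,.09],0))
for i in range(0,91,10): print(i,tcp(i))
E
```

```text
[ 0.9645 -0.0537 -0.2588] [0.4683 0.0222 0.214 ] [0.479  0.2149 0.075 ]
(array([ 0.2568, -0.458 ,  0.0006]), array([-17.5018, -73.2982,  17.5885]))
0 [0.4683 0.0222 0.214 ]
10 [0.4699 0.0513 0.215 ]
20 [0.4715 0.0802 0.2114]
30 [0.4731 0.1082 0.2032]
40 [0.4746 0.1344 0.1907]
50 [0.4759 0.1582 0.1739]
60 [0.477  0.1787 0.1534]
70 [0.4779 0.1954 0.1297]
80 [0.4786 0.2076 0.1033]
90 [0.479  0.2149 0.075 ]
```

Call:
step_arm(
  rows="0.025 -0.04 0.005 -1.75 -7.33 1.76 1;0.025 -0.04 0.005 -1.75 -7.33 1.76 1;0.025 -0.04 0.005 -1.75 -7.33 1.76 1;0.025 -0.04 0.005 -1.75 -7.33 1.76 1;0.025 -0.04 0.005 -1.75 -7.33 1.76 1;0.025 -0.04 0 -1.75 -7.33 1.76 1;0.025 -0.04 0 -1.75 -7.33 1.76 1;0.025 -0.04 0 -1.75 -7.33 1.76 1;0.025 -0.04 0 -1.75 -7.33 1.76 1;0.025 -0.04 0 -1.75 -7.33 1.76 1",
)

```text
t: 1.35
ee_pos: [0.4475, 0.1153, 0.3251]
orientation: [0.564, 0.038, 0.825, -0.009]
force: [1.8, 0.9, -0.2]
width: 0.999
finger_force: 0.0
```

```bash
python3 - <<'E'
from plan import *
s=sense();print(s["t"],s["joints"],s["ee_pos"],todo(tcp(0)+[0,0,.07],0))
E
```

```text
1.35 [ 0.5109 -0.254  -1.1005 -0.4106 -0.5291  0.262 ] [0.4475 0.1153 0.3251] (array([ 0.0208, -0.0931, -0.0412]), array([-2.0684, -6.2612,  0.9221]))
```

Call:
step_arm(
  rows="0.005 -0.02 0 -0.4 -1.25 0.2 1;0.005 -0.02 0 -0.4 -1.25 0.2 1;0.005 -0.02 0 -0.4 -1.25 0.2 1;0.005 -0.02 0 -0.4 -1.25 0.2 1;0.001 -0.013 -0.02 -0.4 -1.25 0.1 1;0 0 -0.02 0 0 0 1;0 0 0 0 0 0 1",
)

```text
t: 2.22
ee_pos: [0.4908, 0.0309, 0.3292]
orientation: [0.583, 0.026, 0.812, -0.019]
force: [0.3, 0.0, -1.6]
width: 0.998
finger_force: 0.0
```

```bash
python3 - <<'E'
from plan import *
s=sense();print(s["t"],s["joints"],s["ee_pos"],s["force"],todo(tcp(0),0))
w=snap("wrist","w1")
E
```

```text
2.225 [ 0.1668 -0.192  -1.1411 -0.6153 -0.2198  0.0745] [0.4908 0.0309 0.3292] [ 0.3037  0.0031 -1.5984] (array([-0.0225, -0.0086, -0.1152]), array([-0.1686, -3.6495,  0.5429]))
```

View pics/w1.png

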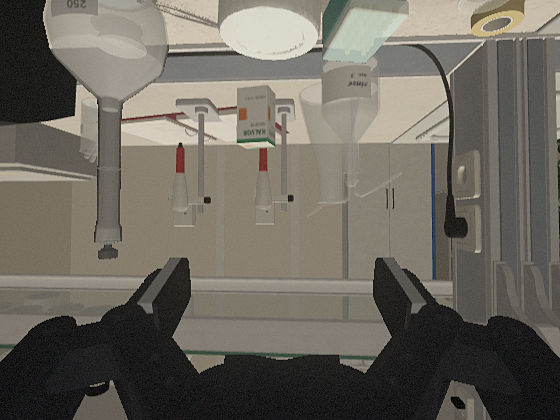

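The wrist view is upside-down: the cap top is at about (270,30), centred between the fingers at columns 180 and 380. Joint 3 is at its limit, so I'll start with a steeper tilt and flatten it during the tipping. I'll check this with a small fitted arm model.

```bash
cat > plan2.py <<'E'
from plan import *
def av(tau): k=np.radians(tau); return n*np.cos(k)-Z*np.sin(k)
def ori(th,tau):
    A=av(tau); y=R.from_rotvec(-A*np.radians(th)).apply(d); return R.from_matrix(np.c_[np.cross(y,A),y,A])
def tcp(th,tau,**k): return grasp(th,**k)-av(tau)*.054
def todo(p,th,tau):
    s,e,r=cur(); return p-e, np.degrees((ori(th,tau)*r.inv()).as_rotvec())
E
python3 - <<'E'
from plan2 import *
from scipy.optimize import least_squares
D=[([1.156,.238,-.013,1.319,0,1.571],[.212,.48,.304],[0,.206,.979,0]),([.5109,-.254,-1.1005,-.4106,-.5291,.262],[.4475,.1153,.3251],[.564,.038,.825,-.009]),([.1668,-.192,-1.1411,-.6153,-.2198,.0745],[.4908,.0309,.3292],[.583,.026,.812,-.019])]
def W(p,q,T): return np.array(p)-T*R.from_quat([q[1],q[2],q[3],q[0]]).as_matrix()[:,2]
def res(x):
    h,L2,L3,T,e=x; o=[]
    for j,p,q in D:
        w=W(p,q,T); a2,b=j[1],j[1]-j[2]
        o+=[L2*np.sin(a2)+L3*np.cos(b)+e*np.sin(b)-w[:2]@[np.cos(j[0]),np.sin(j[0])],h+L2*np.cos(a2)-L3*np.sin(b)+e*np.cos(b)-w[2], np.cross([np.cos(j[0]),np.sin(j[0])],w[:2])]
    return o
f=least_squares(res,[.364,.39,.426,.3,0]); print(f.x,np.abs(f.fun).max())
h,L2,L3,T,e=f.x; L=np.hypot(L3,e); g=np.arctan2(e,L3)
def j23(w):
    r=np.hypot(w[0],w[1]); v=np.array([r,w[2]-h]); D=np.linalg.norm(v)
    # |elbow| : b = j2-j3; forearm dir (cos(b-g)...)
    best=least_squares(lambda q:[L2*np.sin(q[0])+L3*np.cos(q[0]-q[1])+e*np.sin(q[0]-q[1])-v[0],L2*np.cos(q[0])-L3*np.sin(q[0]-q[1])+e*np.cos(q[0]-q[1])-v[1]],[-.2,-1.0])
    return best.x,best.cost
for th in(0,30,50,70,90):
    for tau in (0,15,30,45,60):
        q,c=j23(tcp(th,tau)-T*av(tau)); print(th,tau,q,"ok" if c<1e-8 and q[1]>-1.12 and q[0]>-1 else "X",np.degrees(0)*0+round(np.radians(tau)-q[0]+q[1],2))
E
```

```text
[0.2495 0.4714 0.4048 0.3238 0.05  ] 0.0452327119269139
0 0 [ 0.8962 -1.3652] X -2.26
0 15 [ 0.2679 -1.3368] X -1.34
0 30 [-0.0899 -1.1555] X -0.54
0 45 [-0.143  -0.9222] ok 0.01
0 60 [-0.0557 -0.6713] ok 0.43
30 0 [ 0.8316 -1.2486] X -2.08
30 15 [ 0.3479 -1.2393] X -1.33
30 30 [ 0.0262 -1.0936] ok -0.6
30 45 [-0.0554 -0.8815] ok -0.04
30 60 [ 0.0063 -0.6415] ok 0.4
50 0 [ 0.8941 -1.1383] X -2.03
50 15 [ 0.4908 -1.1592] X -1.39
50 30 [ 0.177  -1.0521] ok -0.71
50 45 [ 0.0593 -0.8648] ok -0.14
50 60 [ 0.0895 -0.638 ] ok 0.32
70 0 [ 1.0105 -1.0249] ok -2.04
70 15 [ 0.6636 -1.0807] ok -1.48
70 30 [ 0.3548 -1.0168] ok -0.85
70 45 [ 0.1999 -0.8599] ok -0.27
70 60 [ 0.1938 -0.6498] ok 0.2
90 0 [ 1.156  -0.9198] ok -2.08
90 15 [ 0.8489 -1.0117] ok -1.6
90 30 [ 0.5443 -0.9922] ok -1.01
90 45 [ 0.354  -0.8689] ok -0.44
90 60 [ 0.3098 -0.6774] ok 0.06<stdin>:9: DeprecationWarning: Arrays of 2-dimensional vectors are deprecated. Use arrays of 3-dimensional vectors instead. (deprecated in NumPy 2.0)
```

```bash
python3 - <<'E'
from plan2 import *
print(tcp(0,45),todo(tcp(0,45)+[0,0,.06],0,45))
def tau(th): return 45 if th<=30 else 45-(th-30)*23/60
P=[(tcp(t,tau(t)),ori(t,tau(t)),t) for t in [0,2.5,5,7.5]+list(range(10,91,4))]
for (p,o,t),(p2,o2,t2) in zip(P,P[1:]): print(t2,(p2-p)*1000,np.degrees((o2*o.inv()).as_rotvec()))
E
```

```text
[0.4823 0.0214 0.2382] (array([-0.0084, -0.0096, -0.0314]), array([ 1.6347, 26.3378,  0.4902]))
2.5 [0.4036 7.2483 0.686 ] [-1.7651  0.0983  1.7678]
5 [0.405  7.2726 0.3991] [-1.7651  0.0983  1.7678]
7.5 [0.4057 7.2851 0.1111] [-1.7651  0.0983  1.7678]
10 [ 0.4057  7.2856 -0.1775] [-1.7651  0.0983  1.7678]
14 [ 0.6475 11.6281 -0.8848] [-2.8242  0.1573  2.8284]
18 [ 0.6431 11.5495 -1.6232] [-2.8242  0.1573  2.8284]
22 [ 0.636  11.4215 -2.358 ] [-2.8242  0.1573  2.8284]
26 [ 0.6261 11.2441 -3.0865] [-2.8242  0.1573  2.8284]
30 [ 0.6135 11.0174 -3.806 ] [-2.8242  0.1573  2.8284]
34 [-0.4084 10.7976 -5.5492] [-2.947  -1.371   2.7904]
38 [-0.3985 10.4714 -6.2688] [-3.0206 -1.3669  2.7128]
42 [-0.3905 10.097  -6.9701] [-3.092  -1.3629  2.6331]
46 [-0.3845  9.675  -7.65  ] [-3.1613 -1.359   2.5516]
50 [-0.3805  9.2063 -8.3054] [-3.2284 -1.3553  2.4683]
54 [-0.3783  8.6922 -8.9331] [-3.2932 -1.3517  2.3831]
58 [-0.378   8.1339 -9.53  ] [-3.3557 -1.3482  2.2963]
62 [ -0.3794   7.5331 -10.093 ] [-3.4159 -1.3448  2.2079]
66 [ -0.3825   6.8918 -10.6188] [-3.4737 -1.3416  2.1178]
70 [ -0.3872   6.2121 -11.1045] [-3.5291 -1.3385  2.0262]
74 [ -0.3934   5.4964 -11.5468] [-3.582  -1.3356  1.9332]
78 [ -0.401    4.7475 -11.943 ] [-3.6324 -1.3328  1.8388]
82 [ -0.4097   3.9685 -12.2901] [-3.6803 -1.3301  1.7431]
86 [ -0.4195   3.1626 -12.5856] [-3.7255 -1.3276  1.6461]
90 [ -0.4302   2.3336 -12.8269] [-3.7682 -1.3252  1.548 ]
```

Call:
step_arm(
  rows="-0.0016 -0.002 -0.004 0.33 5.3 0.1 1;-0.0016 -0.002 -0.006 0.33 5.3 0.1 1;-0.0016 -0.002 -0.006 0.33 5.3 0.1 1;-0.0016 -0.002 -0.007 0.33 5.3 0.1 1;-0.002 -0.0016 -0.008 0.33 5.2 0.1 1;0 0 0 0 0 0 1;0 0 0 0 0 0 1",
)

```text
t: 3.15
ee_pos: [0.4822, 0.0214, 0.2993]
orientation: [0.384, 0.026, 0.923, -0.011]
force: [0.1, 1.1, -0.1]
width: 0.997
finger_force: 0.0
```

```bash
python3 - <<'E'
from plan2 import *
s=sense();print(s["t"],s["joints"],s["ee_pos"],s["force"],todo(tcp(0,45),0,45))
snap("wrist","w2")
E
```

```text
3.15 [ 0.0963 -0.2266 -0.7883  0.2273 -0.1072  0.1075] [0.4822 0.0214 0.2993] [ 0.0825  1.0739 -0.0553] (array([ 0.0001,  0.0001, -0.0612]), array([ 0.0004,  0.1249, -0.0102]))
```

View pics/w2.png

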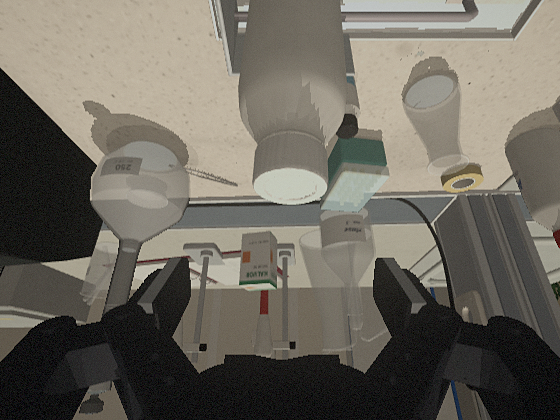

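Cap top at (290,185), roughly centred between the fingers (columns 185 and 378). I'll descend and narrow the opening.

Call:
step_arm(
  rows="0 0 -0.016 0 0 0 1;0 0 -0.016 0 0 0 1;0 0 -0.016 0 0 0 1;0 0 -0.013 0 0 0 1;0 0 0 0 0 0 0.72;0 0 0 0 0 0 0.72;0 0 0 0 0 0 0.72",
  force=20,
)

```text
t: 4.08
ee_pos: [0.4827, 0.0211, 0.2393]
orientation: [0.384, 0.026, 0.923, -0.011]
force: [-0.9, 0.8, 0.6]
width: 0.719
finger_force: 0.0
```

```bash
python3 - <<'E'
from plan2 import *
s=sense();print(s["t"],s["joints"],s["force"],s["width"],s["finger_force"],todo(tcp(0,45),0,45))
w=snap("side","s2"); a=snap("top","t2")
A=cv2.resize(w["color"][150:300,190:330,::-1],(400,430),interpolation=3);B=cv2.resize(a["color"][160:280,220:330,::-1],(394,430),interpolation=3)
cv2.imwrite("pics/c2.png",np.hstack([A,B]))
E
```

```text
4.075 [ 0.0953 -0.1412 -0.9144  0.0156 -0.1067  0.1074] [-0.8562  0.776   0.5718] 0.7187592328946824 0.0 (array([-0.0005,  0.0003, -0.0012]), array([-0.0187,  0.1321,  0.019 ]))
```

View pics/c2.png

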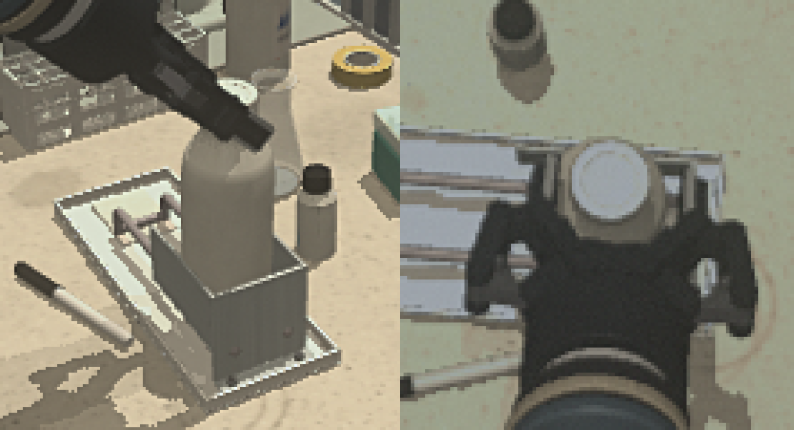

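Fingers straddle the cap symmetrically: crop columns 540 and 685, cap at 610. Now generating the tipping rows.

```bash
python3 - <<'E'
from plan2 import *
def tau(t): return 45-t*23/90
P=[(tcp(t,tau(t)),ori(t,tau(t)),t) for t in list(range(0,91,3))]
for (p,o,t),(p2,o2,t2) in zip(P,P[1:]): print(t2,((p2-p)*1000).round(1),np.degrees((o2*o.inv()).as_rotvec()).round(2))
E
```

```text
3 [-0.   8.7  0.3] [-2.17 -0.65  2.11]
6 [-0.   8.8 -0.1] [-2.2  -0.65  2.08]
9 [-0.   8.8 -0.6] [-2.23 -0.64  2.05]
12 [ 0.   8.8 -1. ] [-2.26 -0.64  2.02]
15 [ 0.   8.7 -1.4] [-2.28 -0.64  1.99]
18 [ 0.   8.7 -1.8] [-2.31 -0.64  1.96]
21 [ 0.   8.6 -2.3] [-2.34 -0.64  1.93]
24 [ 0.   8.5 -2.7] [-2.36 -0.64  1.9 ]
27 [ 0.   8.4 -3.1] [-2.39 -0.63  1.87]
30 [ 0.   8.3 -3.5] [-2.41 -0.63  1.84]
33 [ 0.   8.1 -3.9] [-2.44 -0.63  1.8 ]
36 [ 0.   7.9 -4.3] [-2.46 -0.63  1.77]
39 [ 0.   7.7 -4.7] [-2.48 -0.63  1.74]
42 [ 0.   7.5 -5.1] [-2.51 -0.63  1.71]
45 [ 0.   7.3 -5.4] [-2.53 -0.63  1.67]
48 [-0.   7.  -5.8] [-2.55 -0.63  1.64]
51 [-0.   6.7 -6.2] [-2.57 -0.62  1.61]
54 [-0.   6.5 -6.5] [-2.59 -0.62  1.57]
57 [-0.   6.1 -6.8] [-2.62 -0.62  1.54]
60 [-0.   5.8 -7.1] [-2.64 -0.62  1.5 ]
63 [-0.   5.5 -7.4] [-2.66 -0.62  1.47]
66 [-0.1  5.1 -7.7] [-2.67 -0.62  1.43]
69 [-0.1  4.7 -8. ] [-2.69 -0.62  1.4 ]
72 [-0.1  4.3 -8.2] [-2.71 -0.62  1.36]
75 [-0.1  3.9 -8.5] [-2.73 -0.62  1.33]
78 [-0.1  3.5 -8.7] [-2.75 -0.61  1.29]
81 [-0.1  3.  -8.9] [-2.76 -0.61  1.25]
84 [-0.1  2.6 -9. ] [-2.78 -0.61  1.22]
87 [-0.2  2.1 -9.2] [-2.8  -0.61  1.18]
90 [-0.2  1.7 -9.3] [-2.81 -0.61  1.14]
```

Call:
step_arm(
  rows="0 0.0044 0 -1.1 -0.32 1.05 0.66;0 0.0044 0 -1.1 -0.32 1.05 0.66;0 0.0044 0 -1.1 -0.32 1.04 0.66;0 0.0044 0 -1.1 -0.32 1.04 0.66;0 0.0044 -0.0003 -1.1 -0.32 1.03 0.66;0 0.0044 -0.0003 -1.1 -0.32 1.02 0.66;0 0.0044 -0.0005 -1.13 -0.32 1.01 0.66;0 0.0044 -0.0005 -1.13 -0.32 1.01 0.66;0 0.0044 -0.0007 -1.14 -0.32 1 0.66;0 0.0044 -0.0007 -1.14 -0.32 1 0.66",
)

```text
t: 5.42
ee_pos: [0.4824, 0.0653, 0.2355]
orientation: [0.409, -0.094, 0.905, -0.066]
force: [0.4, -0.4, -0.0]
width: 0.662
finger_force: 0.0
```

```bash
cat > st.py <<'E'
from plan2 import *
import sys
th=float(sys.argv[1]); T=45-th*23/90
s=sense();print(s["t"],s["joints"],s["ee_pos"],"F",s["force"],s["width"],s["finger_force"],todo(tcp(th,T),th,T))
E
python3 st.py 15; python3 - <<'E'
from plan2 import *
w=snap("side","s3")["color"]; a=snap("top","t3")["color"]
A=cv2.resize(w[150:300,190:330,::-1],(400,430),interpolation=3);B=cv2.resize(a[160:280,220:330,::-1],(394,430),interpolation=3)
cv2.imwrite("pics/c3.png",np.hstack([A,B]))
E
```

```text
5.425 [ 0.2403 -0.1197 -0.9672 -0.108  -0.2213 -0.0651] [0.4824 0.0653 0.2355] F [ 0.3633 -0.3867 -0.013 ] 0.6622652392846825 0.03164084600939532 (array([-0.0002, -0.0001, -0.0001]), array([ 0.0439,  0.0523, -0.0541]))
```

View pics/c3.png

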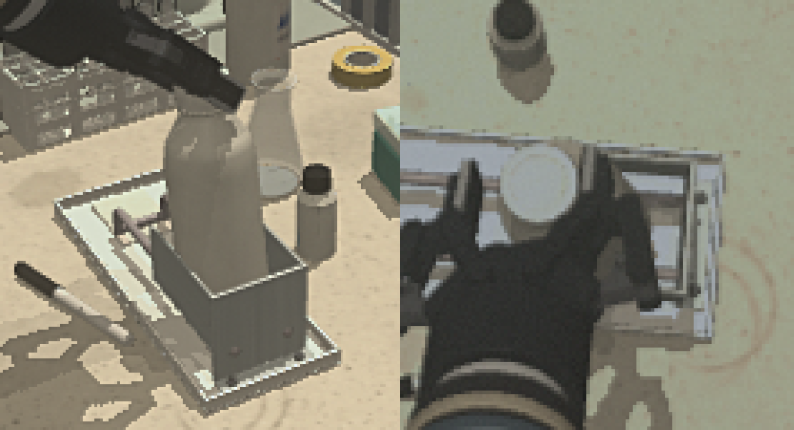

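The bottle leans about 13°, with the rear finger (crop column 595) touching the cap and the front finger (465) ready to catch it. Continuing.

Call:
step_arm(
  rows="0 0.0043 -0.0009 -1.15 -0.32 0.98 0.65;0 0.0043 -0.0009 -1.15 -0.32 0.98 0.65;0 0.0043 -0.0011 -1.17 -0.32 0.97 0.65;0 0.0043 -0.0012 -1.17 -0.32 0.96 0.65;0 0.0043 -0.0013 -1.18 -0.32 0.95 0.65;0 0.0042 -0.0014 -1.18 -0.32 0.95 0.65;0 0.0042 -0.0015 -1.2 -0.32 0.94 0.65;0 0.0042 -0.0016 -1.2 -0.32 0.93 0.65;0 0.0042 -0.0017 -1.2 -0.32 0.92 0.65;0 0.0041 -0.0018 -1.21 -0.32 0.92 0.65",
)

```text
t: 6.78
ee_pos: [0.4825, 0.1077, 0.2221]
orientation: [0.426, -0.208, 0.871, -0.127]
force: [0.3, 0.1, 0.5]
width: 0.65
finger_force: 0.2
```

```bash
python3 st.py 30
```

```text
6.775 [ 0.3788 -0.0539 -1.0282 -0.2767 -0.3409 -0.2511] [0.4825 0.1077 0.2221] F [0.3344 0.0634 0.5256] 0.649891625285045 0.16897738416446373 (array([-0.0002, -0.0001, -0.0001]), array([ 0.0359,  0.0732, -0.0736]))
```

Call:
step_arm(
  rows="0 0.0054 -0.0026 -1.62 -0.42 1.2 0.65;0 0.0053 -0.0028 -1.63 -0.42 1.19 0.65;0 0.0053 -0.0029 -1.64 -0.42 1.18 0.65;0 0.0052 -0.003 -1.65 -0.42 1.17 0.65;0 0.0051 -0.0032 -1.66 -0.42 1.15 0.65;0 0.005 -0.0034 -1.67 -0.42 1.14 0.65;0 0.0049 -0.0036 -1.68 -0.42 1.12 0.65;0 0.0048 -0.0038 -1.69 -0.42 1.1 0.65;0 0.0046 -0.0039 -1.7 -0.42 1.09 0.65;0 0.0045 -0.0041 -1.71 -0.42 1.07 0.65",
)

```text
t: 8.02
ee_pos: [0.4824, 0.1579, 0.1886]
orientation: [0.433, -0.349, 0.803, -0.216]
force: [-0.2, 0.9, 0.5]
width: 0.652
finger_force: 0.6
```

```bash
python3 st.py 50; python3 - <<'E'
from plan2 import *
w=snap("side","s4")["color"]; a=snap("top","t4")["color"]
A=cv2.resize(w[150:300,170:330,::-1],(400,375),interpolation=3);B=cv2.resize(a[150:270,200:328,::-1],(400,375),interpolation=3)
cv2.imwrite("pics/c4.png",np.hstack([A,B]))
E
```

```text
8.025 [ 0.535   0.1184 -1.122  -0.5931 -0.4897 -0.5316] [0.4824 0.1579 0.1886] F [-0.202   0.8596  0.5307] 0.6524104459686447 0.6194117269478738 (array([-0.0001, -0.0001,  0.0002]), array([ 0.0324,  0.0651, -0.1076]))
```

View pics/c4.png

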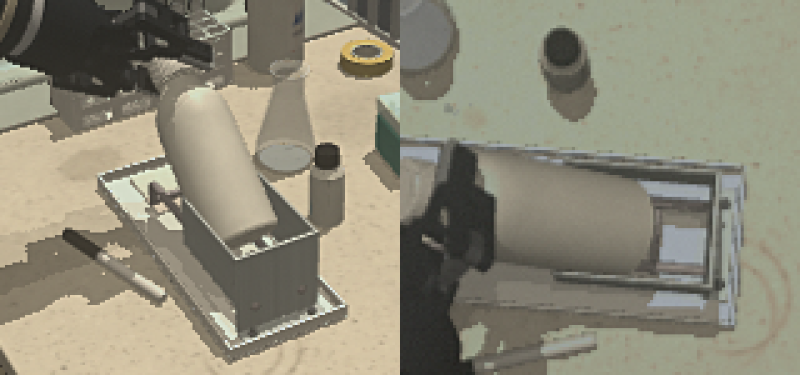

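The bottle is leaning about 52°, resting on the front finger, in line with the rods. Joint 3 is close to its limit, so I'll hold the tilt for a while.

```bash
python3 - <<'E'
from plan2 import *
def tau(t): return np.interp(t,[50,54,68,90],[32.2,34,34,24])
L=list(range(50,91,2))
P=[(tcp(t,tau(t)),ori(t,tau(t)),t) for t in L]
for (p,o,t),(p2,o2,t2) in zip(P,P[1:]): print(t2,((p2-p)*1000).round(1),np.degrees((o2*o.inv()).as_rotvec()).round(2))
E
```

```text
52 [ 0.7  4.4 -3.1] [-1.63  0.99  1.08]
54 [ 0.7  4.2 -3.3] [-1.61  0.99  1.11]
56 [ 0.2  4.1 -4.1] [-1.66  0.09  1.12]
58 [ 0.2  4.  -4.2] [-1.66  0.09  1.12]
60 [ 0.2  3.8 -4.4] [-1.66  0.09  1.12]
62 [ 0.2  3.7 -4.5] [-1.66  0.09  1.12]
64 [ 0.2  3.5 -4.6] [-1.66  0.09  1.12]
66 [ 0.2  3.3 -4.8] [-1.66  0.09  1.12]
68 [ 0.2  3.2 -4.9] [-1.66  0.09  1.12]
70 [-0.3  3.  -5.7] [-1.71 -0.81  1.11]
72 [-0.3  2.8 -5.8] [-1.73 -0.81  1.08]
74 [-0.3  2.7 -5.9] [-1.75 -0.81  1.05]
76 [-0.3  2.5 -6. ] [-1.77 -0.81  1.02]
78 [-0.3  2.3 -6.1] [-1.78 -0.81  1.  ]
80 [-0.3  2.1 -6.2] [-1.8  -0.81  0.97]
82 [-0.3  1.9 -6.3] [-1.81 -0.81  0.94]
84 [-0.3  1.7 -6.4] [-1.83 -0.81  0.91]
86 [-0.3  1.5 -6.4] [-1.84 -0.81  0.89]
88 [-0.3  1.3 -6.5] [-1.86 -0.81  0.86]
90 [-0.3  1.1 -6.6] [-1.87 -0.81  0.83]
```

Call:
step_arm(
  rows="0.0007 0.0044 -0.0031 -1.63 0.99 1.08 0.65;0.0007 0.0042 -0.0033 -1.61 0.99 1.11 0.65;0.0002 0.0041 -0.0041 -1.66 0.09 1.12 0.65;0.0002 0.004 -0.0042 -1.66 0.09 1.12 0.65;0.0002 0.0038 -0.0044 -1.66 0.09 1.12 0.65;0.0002 0.0037 -0.0045 -1.66 0.09 1.12 0.65;0.0002 0.0035 -0.0046 -1.66 0.09 1.12 0.65;0.0002 0.0033 -0.0048 -1.66 0.09 1.12 0.65;0.0002 0.0032 -0.0049 -1.66 0.09 1.12 0.65;-0.0003 0.003 -0.0057 -1.71 -0.81 1.11 0.65",
)

```text
t: 9.38
ee_pos: [0.4851, 0.1949, 0.1452]
orientation: [0.383, -0.485, 0.733, -0.284]
force: [0.0, 2.7, -1.5]
width: 0.648
finger_force: 0.8
```

```bash
cat > st2.py <<'E'
from plan2 import *
import sys
th,T=map(float,sys.argv[1:])
s=sense();print(s["t"],s["joints"],s["ee_pos"],"F",s["force"],s["width"],s["finger_force"],todo(tcp(th,T),th,T))
E
python3 st2.py 70 33.1
```

```text
9.375 [ 0.6181  0.2692 -1.1215 -0.6971 -0.549  -0.8131] [0.4851 0.1949 0.1452] F [ 0.04    2.6619 -1.5235] 0.6479238272602766 0.8088075066916645 (array([-0.0002,  0.0001, -0.    ]), array([ 0.0366,  0.0502, -0.1161]))
```

Call:
step_arm(
  rows="-0.0001 0.0028 -0.0055 -1.72 -0.4 1.09 0.65;-0.0001 0.0027 -0.0056 -1.73 -0.4 1.07 0.65;-0.0001 0.0025 -0.0057 -1.74 -0.4 1.05 0.65;-0.0001 0.0023 -0.0058 -1.75 -0.4 1.04 0.65;-0.0001 0.0021 -0.0059 -1.76 -0.4 1.02 0.65;-0.0001 0.0019 -0.006 -1.77 -0.4 1.01 0.65",
)

```text
t: 10.12
ee_pos: [0.4915, 0.217, 0.1162]
orientation: [0.361, -0.551, 0.672, -0.338]
force: [-0.2, -0.6, -1.7]
width: 0.648
finger_force: 0.6
```

```bash
python3 st2.py 82 30; python3 - <<'E'
from plan2 import *
w=snap("side","s5")["color"]; a=snap("top","t5")["color"]
A=cv2.resize(w[150:300,170:330,::-1],(400,375),interpolation=3);B=cv2.resize(a[150:270,180:308,::-1],(400,375),interpolation=3)
cv2.imwrite("pics/c5.png",np.hstack([A,B]))
E
```

```text
10.125 [ 0.67    0.4181 -1.1406 -0.8838 -0.6153 -1.007 ] [0.4915 0.217  0.1162] F [-0.2356 -0.5764 -1.6695] 0.6478761551252865 0.6234922085423023 (array([-0.0074, -0.0078, -0.0054]), array([ 0.3794, -0.7038,  0.3321]))
```

View pics/c5.png

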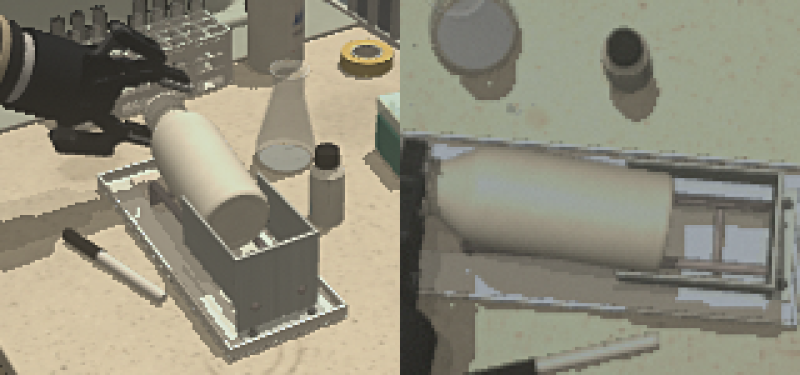

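Joint 3 hit its limit, leaving the tool about 8 mm off. The bottle is still held at about 75° and in line. I'll yaw the tool to free up the wrist and continue.

```bash
cat >> plan2.py <<'E'
def pose(th,tau,psi,**k):
    o0=ori(th,tau); q=R.from_rotvec([0,0,np.radians(psi)]); o=q*o0
    return grasp(th,**k)-q.apply(av(tau))*.054, o
def rows(p,o,N):
    s,e,r=cur(); print(s["t"],s["joints"],"F",s["force"],s["width"],s["finger_force"],"G",cr(e+r.as_matrix()[:,2]*.054),"dp/row mm",((p-e)/N*1000).round(2),"rot",(np.degrees((o*r.inv()).as_rotvec())/N).round(2))
E
python3 - <<'E'
from plan2 import *
rows(*pose(84,30,-14),6); rows(*pose(89,25,-18),10)
E
```

```text
10.225 [ 0.6701  0.4186 -1.1404 -0.8834 -0.6149 -1.0061] F [ 0.8144  1.561  -1.7892] 0.6508672500055028 0.6893137050792575 G [0.2384 0.0086 0.0882] dp/row mm [-0.88  0.83 -1.77] rot [-0.24 -0.08 -2.11]
10.225 [ 0.6701  0.4186 -1.1404 -0.8834 -0.6149 -1.0061] F [ 0.8144  1.561  -1.7892] 0.6508672500055028 0.6893137050792575 G [0.2384 0.0086 0.0882] dp/row mm [-0.61  1.21 -2.91] rot [-0.69 -0.43 -1.43]
```

Call:
step_arm(
  rows="-0.0008 0.0008 -0.0015 -0.24 -0.08 -2.1 0.66;-0.0008 0.0008 -0.0018 -0.24 -0.08 -2.1 0.66;-0.0009 0.0008 -0.0018 -0.24 -0.08 -2.1 0.66;-0.0009 0.0008 -0.0018 -0.24 -0.08 -2.1 0.66;-0.0009 0.0008 -0.0018 -0.24 -0.08 -2.1 0.66;-0.0009 0.0008 -0.0018 -0.24 -0.08 -2.1 0.66",
)

```text
t: 10.98
ee_pos: [0.4863, 0.2219, 0.1062]
orientation: [0.318, -0.476, 0.723, -0.386]
force: [-0.3, 0.3, -2.2]
width: 0.659
finger_force: 0.9
```

```bash
python3 - <<'E'
from plan2 import *
rows(*pose(84,30,-14),1); rows(*pose(90,25,-18),10)
E
```

```text
10.975 [ 0.7668  0.4205 -1.0027 -0.5507 -0.8606 -0.7282] F [-0.2923  0.2567 -2.1878] 0.6589580268134421 0.8824478424503468 G [0.2322 0.0021 0.0792] dp/row mm [-0.09  0.14 -1.04] rot [-0.15  0.09  0.04]
10.975 [ 0.7668  0.4205 -1.0027 -0.5507 -0.8606 -0.7282] F [-0.2923  0.2567 -2.1878] 0.6589580268134421 0.8824478424503468 G [0.2322 0.0021 0.0792] dp/row mm [-0.08  0.78 -2.24] rot [-0.68 -0.29 -0.12]
```

Call:
step_arm(
  rows="-0.0001 0.0008 -0.002 -0.68 -0.29 -0.12 0.66;-0.0001 0.0008 -0.002 -0.68 -0.29 -0.12 0.66;-0.0001 0.0008 -0.002 -0.68 -0.29 -0.12 0.66;-0.0001 0.0008 -0.002 -0.68 -0.29 -0.12 0.66;-0.0001 0.0008 -0.002 -0.68 -0.29 -0.12 0.66;-0.0001 0.0008 -0.002 -0.68 -0.29 -0.12 0.66;-0.0001 0.0008 -0.002 -0.68 -0.29 -0.12 0.66",
)

```text
t: 11.85
ee_pos: [0.4855, 0.2271, 0.092]
orientation: [0.308, -0.477, 0.704, -0.427]
force: [-0.1, 0.2, 0.5]
width: 0.662
finger_force: 0.0
```

```bash
python3 - <<'E'
from plan2 import *
rows(*pose(90,25,-18),4)
w=snap("side","s6")["color"]; a=snap("top","t6")["color"]
A=cv2.resize(w[150:300,170:330,::-1],(400,375),interpolation=3);B=cv2.resize(a[150:270,180:308,::-1],(400,375),interpolation=3)
cv2.imwrite("pics/c6.png",np.hstack([A,B]))
E
```

```text
11.85 [ 0.8031  0.5002 -0.9985 -0.6106 -0.9587 -0.7528] F [-0.0597  0.2202  0.4822] 0.6616592290786271 0.0 G [0.2344 0.0019 0.0679] dp/row mm [-0.02  0.67 -2.04] rot [-0.48 -0.21 -0.09]
```

View pics/c6.png

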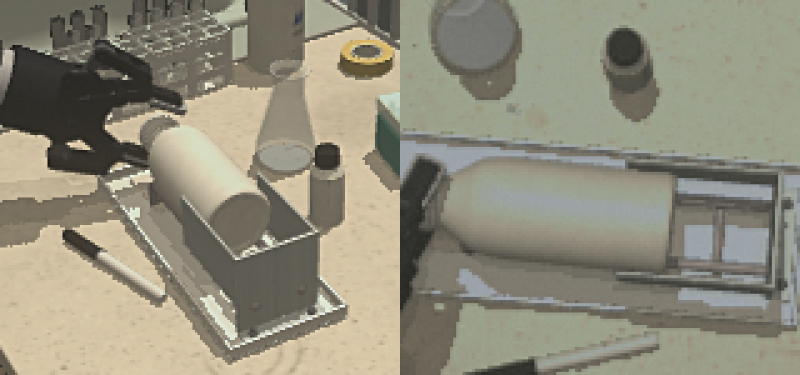

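The bottle lies level along the rods: cap at crop (440,200), foot edge at (675,220). Finger force reads 0, so the rods carry it. I've viewed 11 pictures, one over the limit, so from here I'll use only numbers. Next I'll withdraw, shut the fingers and go beyond the cap end.

Call:
step_arm(
  rows="0 0 -0.002 0 0 0 0.66;-0.008 0.0031 0.004 0 0 0 0.66;-0.011 0.0043 0.0055 0 0 0 0.66;-0.011 0.0043 0.0055 0 0 0 0.66;-0.011 0.0043 0.0055 0 0 0 0.66;-0.011 0.0043 0.0055 0 0 0 0.66;-0.011 0.0043 0.0055 0 0 0 0.66;0.0015 0.02 0 0 0 0 0;0.0015 0.02 0 0 0 0 0;0.0005 0.015 0 0 0 0 0",
)

```text
t: 13.2
ee_pos: [0.4262, 0.3076, 0.1217]
orientation: [0.308, -0.477, 0.704, -0.426]
force: [-0.4, -0.2, -0.3]
width: 0.018
finger_force: 0.0
```

```bash
cat > push.py <<'E'
from plan2 import *
s,e,r=cur(); A=r.as_matrix()[:,2]
print(s["t"],s["joints"],"F",s["force"],"Fd",np.dot(s["force"],d),s["width"]); print("a",A,"tip",cr(e+A*.073),"tcp",cr(e))
E
python3 push.py; python3 - <<'E'
from plan2 import *
# bottle cap end in side/top view by brightness between body & rods: bottle is near-white on top view
a=snap("top","t7"); im=a["color"]
hsv=cv2.cvtColor(im,cv2.COLOR_RGB2HSV)
for s in np.arange(.03,.262,.006):
    u,v=proj(a,O+d*s+n*.003+Z*.083); print(round(s*1000),im[int(round(v)),int(round(u))],end=' ')
E
```

```text
13.2 [ 1.0271  0.4168 -0.7986 -0.014  -1.0715 -0.3841] F [-0.3838 -0.1858 -0.3475] Fd -0.20687598651896205 0.017758797765789276
a [ 0.8407 -0.3062 -0.4465] tip [ 0.3067 -0.0456  0.0891] tcp [ 0.3256 -0.1081  0.1217]
30 [121 116 103] 36 [95 91 85] 42 [100  95  85] 48 [124 118 104] 54 [122 117 106] 60 [124 119 107] 66 [119 116 105] 72 [154 154 139] 78 [150 157 156] 84 [152 159 158] 90 [153 158 156] 96 [152 159 159] 102 [152 160 158] 108 [153 159 156] 114 [151 158 152] 120 [151 157 157] 126 [154 160 158] 132 [152 158 156] 138 [152 157 154] 144 [152 158 158] 150 [151 158 154] 156 [154 160 157] 162 [153 158 154] 168 [151 157 152] 174 [152 159 154] 180 [152 158 150] 186 [150 156 146] 192 [152 158 147] 198 [152 158 139] 204 [151 150 132] 210 [154 156 140] 216 [151 156 137] 222 [138 134 118] 228 [153 159 164] 234 [151 158 154] 240 [151 158 162] 246 [152 159 161] 252 [98 95 84] 258 [152 156 134]
```

Call:
step_arm(
  rows="0.01 -0.0035 -0.0055 0 0 0 0;0.01 -0.0035 -0.0055 0 0 0 0;0.01 -0.0035 -0.0055 0 0 0 0;0.01 -0.0035 -0.0055 0 0 0 0;0.009 -0.003 -0.0055 0 0 0 0;-0.0005 -0.009 0 0 0 0 0;-0.0003 -0.006 0 0 0 0 0;-0.0002 -0.004 0 0 0 0 0;-0.0002 -0.004 0 0 0 0 0;-0.0002 -0.004 0 0 0 0 0",
)

```text
t: 14.5
ee_pos: [0.4736, 0.2627, 0.0942]
orientation: [0.308, -0.477, 0.704, -0.426]
force: [0.2, -0.2, -0.3]
width: 0.001
finger_force: 0.0
```

```bash
python3 push.py
```

```text
14.5 [ 0.8796  0.4872 -0.9215 -0.4294 -1.0029 -0.6422] F [ 0.2229 -0.1642 -0.2822] Fd -0.15155031853211615 0.0007733629558397449
a [ 0.8407 -0.3064 -0.4465] tip [0.2645 0.0043 0.0616] tcp [ 0.2834 -0.0582  0.0942]
```

Call:
step_arm(
  rows="-0.0002 -0.003 0 0 0 0 0;-0.0002 -0.003 0 0 0 0 0;-0.0002 -0.003 0 0 0 0 0;-0.0002 -0.003 0 0 0 0 0;-0.0001 -0.003 0 0 0 0 0;-0.0002 -0.003 0 0 0 0 0;-0.0002 -0.003 0 0 0 0 0;-0.0002 -0.003 0 0 0 0 0;-0.0002 -0.003 0 0 0 0 0;-0.0001 -0.003 0 0 0 0 0",
)

```text
t: 15.75
ee_pos: [0.4718, 0.2326, 0.094]
orientation: [0.308, -0.477, 0.704, -0.426]
force: [-0.3, 3.6, -0.2]
width: -0.002
finger_force: 1.4
```

```bash
python3 push.py
```

```text
15.75 [ 0.8361  0.4837 -0.9972 -0.555  -0.9778 -0.7064] F [-0.3252  3.5939 -0.1749] Fd 3.57045518284032 -0.0020234246667566683
a [ 0.8405 -0.3066 -0.4466] tip [0.2343 0.0042 0.0614] tcp [ 0.2532 -0.0583  0.094 ]
```

Call:
step_arm(
  rows="-0.0002 -0.0025 0 0 0 -0.5 0;-0.0002 -0.0025 0 0 0 -0.5 0;-0.0002 -0.0025 0 0 0 -0.5 0;-0.0002 -0.0025 0 0 0 -0.5 0;-0.0001 -0.0025 0 0 0 -0.5 0;-0.0002 -0.0025 0 0 0 -0.5 0;-0.0002 -0.0025 0 0 0 -0.5 0;-0.0002 -0.0025 0 0 0 -0.5 0;-0.0002 -0.0025 0 0 0 -0.5 0;-0.0001 -0.0025 0 0 0 -0.5 0",
)

```text
t: 17.0
ee_pos: [0.4701, 0.2076, 0.0941]
orientation: [0.289, -0.446, 0.724, -0.44]
force: [1.4, 4.4, 1.6]
width: -0.003
finger_force: 1.9
```

```bash
python3 push.py
```

```text
17.0 [ 0.8134  0.4685 -0.9742 -0.434  -1.0149 -0.6077] F [1.4209 4.3735 1.5912] Fd 4.445920067525088 -0.003324622578654742
a [ 0.8105 -0.3792 -0.4465] tip [0.2039 0.0019 0.0615] tcp [ 0.2282 -0.0587  0.0941]
```

Call:
step_arm(
  rows="-0.0001 -0.0025 0 0 0 0 0;-0.0002 -0.0025 0 0 0 0 0;-0.0001 -0.0025 0 0 0 0 0;-0.0001 -0.0022 0 0 0 0 0;-0.0001 -0.0015 0 0 0 0 0;0 -0.001 0 0 0 0 0",
)

```text
t: 17.75
ee_pos: [0.4694, 0.1954, 0.0939]
orientation: [0.289, -0.446, 0.724, -0.439]
force: [1.5, 3.3, 0.8]
width: 0.002
finger_force: 1.7
```

```bash
python3 push.py
```

```text
17.75 [ 0.7935  0.4683 -1.0061 -0.4924 -1.0037 -0.6399] F [1.49   3.3077 0.8099] Fd 3.385603703542077 0.0021292394229252354
a [ 0.8105 -0.3788 -0.4467] tip [0.1917 0.0019 0.0613] tcp [ 0.216  -0.0587  0.0939]
```

Call:
step_arm(
  rows="-0.0001 -0.0012 0 0 0 0 0;0 -0.0012 0 0 0 0 0;-0.0001 -0.0012 0 0 0 0 0;0 -0.0012 0 0 0 0 0",
)

```text
t: 18.25
ee_pos: [0.4692, 0.1906, 0.0939]
orientation: [0.289, -0.446, 0.724, -0.439]
force: [1.0, 2.3, 0.0]
width: 0.0
finger_force: 1.5
```

```bash
python3 push.py
```

```text
18.25 [ 0.7854  0.4685 -1.0183 -0.5155 -0.9991 -0.6524] F [1.0161 2.3003 0.0417] Fd 2.3533440815528985 0.00044441107651671345
a [ 0.8105 -0.3788 -0.4467] tip [0.1869 0.002  0.0613] tcp [ 0.2112 -0.0587  0.0939]
```

Call:
step_arm(
  rows="0 -0.001 0 0 0 0 0;-0.0001 -0.001 0 0 0 0 0;0 -0.001 0 0 0 0 0",
)

```text
t: 18.62
ee_pos: [0.4693, 0.1881, 0.094]
orientation: [0.289, -0.446, 0.724, -0.439]
force: [-0.3, 7.0, 0.7]
width: 0.001
finger_force: 3.5
```

```bash
python3 push.py; python3 - <<'E'
from plan2 import *
a=snap("top","t8"); im=a["color"]
for s in np.arange(-.02,.20,.004):
    u,v=proj(a,O+d*s+n*.003+Z*.083); print(round(s*1000),im[int(round(v)),int(round(u))].sum(),end='; ')
E
```

```text
18.625 [ 0.7804  0.4687 -1.0254 -0.5303 -0.9955 -0.6603] F [-0.2948  6.982   0.7023] Fd 6.955147631127957 0.0007585498967038441
a [ 0.8109 -0.3779 -0.4469] tip [0.1844 0.0022 0.0614] tcp [ 0.2087 -0.0584  0.094 ]
-20 425; -16 490; -12 366; -8 471; -4 423; 0 320; 4 309; 8 479; 12 475; 16 478; 20 475; 24 467; 28 478; 32 482; 36 473; 40 475; 44 475; 48 473; 52 472; 56 472; 60 478; 64 473; 68 475; 72 475; 76 479; 80 476; 84 478; 88 475; 92 473; 96 481; 100 475; 104 478; 108 471; 112 477; 116 472; 120 474; 124 466; 128 460; 132 451; 136 448; 140 456; 144 445; 148 453; 152 455; 156 455; 160 331; 164 481; 168 473; 172 478; 176 449; 180 445; 184 380; 188 310; 192 319; 196 312;
```

Call:
step_arm(
  rows="0 -0.001 0 0 0 0 0;0 -0.001 0 0 0 0 0;0 0 0 0 0 0 0",
)

```text
t: 19.05
ee_pos: [0.4698, 0.1877, 0.0942]
orientation: [0.291, -0.446, 0.724, -0.438]
force: [-0.9, 12.6, 0.6]
width: 0.005
finger_force: 5.9
```

```bash
python3 push.py
```

```text
19.05 [ 0.7778  0.4689 -1.0289 -0.5409 -0.9916 -0.6658] F [-0.8561 12.6387  0.6245] Fd 12.57214879610128 0.005460094085343178
a [ 0.8119 -0.375  -0.4474] tip [0.1842 0.0029 0.0615] tcp [ 0.2083 -0.0578  0.0942]
```

Call:
step_arm(
  rows="0.0001 0.002 0 0 0 0 0;0.0003 0.006 0 0 0 0 0;0.0006 0.012 0 0 0 0 0;0.001 0.02 0 0 0 0 0;-0.02 0.015 0.015 0 0 0 0;-0.025 0.01 0.02 0 0 0 0;-0.02 0.01 0.025 0 0 0 0;0 0.01 0.03 0 0 0 0;0 0 0 0 0 0 0;0 0 0 0 0 0 0",
)

```text
t: 20.3
ee_pos: [0.4059, 0.2701, 0.1835]
orientation: [0.289, -0.446, 0.724, -0.44]
force: [-0.1, -0.3, -1.0]
width: -0.004
finger_force: 0.0
```

```bash
python3 push.py; python3 - <<'E'
from plan2 import *
a=snap("top","t9"); a0=load("top0"); im=a["color"].astype(int)
for s in np.arange(-.012,.20,.004):
    u,v=proj(a,O+d*s+n*.003+Z*.083); print(round(s*1000),im[int(round(v)),int(round(u))].sum(),end='; ')
# bystanders moved?
D=np.abs(im-a0["color"]).sum(2)
for nm,(u0,u1,v0,v1) in dict(drop=(243,263,155,180),flask=(186,220,136,176),mark=(196,266,255,278)).items(): print(nm,(D[v0:v1,u0:u1]>60).mean())
g=lambda c:[ (np.argwhere(c["color"][v0:v1,u0:u1].max(2)<60).mean(0)+[v0,u0]).round(2) for u0,u1,v0,v1 in((243,263,155,175),(196,232,258,280))]
print(g(a0),g(a))
E
```

```text
20.3 [ 1.0289  0.279  -0.7274  0.3592 -1.0971 -0.2008] F [-0.1037 -0.2523 -1.0166] Fd -0.2577323676407992 -0.003530630952774069
a [ 0.8103 -0.3793 -0.4466] tip [ 0.2627 -0.0657  0.1509] tcp [ 0.2871 -0.1263  0.1835]
-12 360; -8 466; -4 421; 0 317; 4 248; 8 459; 12 465; 16 472; 20 464; 24 456; 28 464; 32 466; 36 468; 40 462; 44 466; 48 457; 52 468; 56 466; 60 459; 64 463; 68 464; 72 461; 76 468; 80 464; 84 464; 88 465; 92 457; 96 464; 100 462; 104 463; 108 463; 112 463; 116 459; 120 462; 124 456; 128 452; 132 438; 136 435; 140 432; 144 441; 148 441; 152 449; 156 459; 160 359; 164 465; 168 471; 172 479; 176 439; 180 431; 184 439; 188 431; 192 300; 196 309; 200 332; drop 0.0
flask 0.0022058823529411764
mark 0.0
[array([165.02, 251.52]), array([269.86, 211.82])] [array([165.02, 251.42]), array([269.8 , 211.67])]
```

```bash
python3 -c "
from cell import *
print(job_done())"
```

```text
the job is handed in; nothing more can be done
None
```

I laid the bottle on its side along the rods, easing it down on a finger, then pushed it back until its foot stopped against the heel plate and withdrew the hand. The dropper bottle, flask and marker did not move, and it took about 20 s of the 61 s; the one limit I broke was viewing 11 pictures instead of 10.

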